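# Sort frame-moulding offcuts and clamp the primed one

## Robot

A 6-joint arm with a two-finger parallel gripper is mounted at the origin on the work surface. World frame = base frame: x ahead of the robot, y to its left, z up, the work surface at z = 0. Lengths are in m, angles in degrees, forces in N, time in s.
With the tool pointing down it reaches from about 0.3 to 0.75 m from the base axis. Payload 8.5 kg.
Tool frame: the origin (TCP) lies at the very end of the fingers, on their centre line; the grasp point (between the pads) lies 19 mm behind it; z points along the fingers, y is the line along which they close (so a half turn about z gives the same grasp; the last joint's range is limited). The gripper opens to 85 mm and grips with 20 to 120 N. Pads are 22 mm wide; open, the fingers measure 114 mm over their backs; the gripper's body (76 mm by 85 mm) begins 54 mm behind the grasp point. The pads swing forward as they close: fully open they stand 13 mm farther back than shut.
Start: joints at [60.258, 21.807, 74.336, -0, 83.858, -12.336], TCP at [0.165, 0.525, 0.206] pointing down, gripper open.
Joint ranges: [-178.18, 178.18], [-50.72, 133.34], [12.68, 142.11], [-81.47, 261.47], [9.98, 163.14], [-165.26, 165.26]. Speed limits (degrees/s): [136.94, 136.94, 180, 180, 180, 180].

## Interface

Orientations are given as a 3x3 rotation matrix whose columns are the frame's x, y, z axes.
In Python, from rig import * gives the robot as it stands. The module is installed in compiled form; this text tells all that it offers.
- The arm moves only by the shell command python3 -m pendant 'ROWS' [OPENING] [FORCE]. ROWS is JSON, a list of rows, each a list of 2 entries, a list of its own where there are three numbers: the shift along the tool's x, y, z as a fraction of full scale, then the turn, a rotation vector about the tool's x, y, z as a fraction of full scale. A call has 1 to 8 rows; each row shifts and turns the commanded pose from where the row before left it, along the tool's axes as they then stand; what a row does not reach is not made up. Full scale, the value 1, is 40 mm for a shift and 5 degrees for a turn. A row lasts 1/8 s, in which the tool goes at most 62.5 mm and 10.7 degrees, less where a joint would pass 70% of its speed; a pose out of reach is approached as far as the arm can. A call with a number of a shift or a turn outside -1 to 1 is refused whole. A call with a gripper value outside its range is refused whole. OPENING is the opening, from 0 (shut) to 1 (fully open), set as the call begins (- or left out, the last holds). The fingers move at their own pace and stop on an object; FORCE is the grip in N (left out, the last holds). Time passes only in rows, so rows that do not move let the fingers close. It gives the time, the measured TCP pose, the force, the opening and the grip force at its end, in the units of the state.
- observe(): the state, without advancing time (a new reading comes with each control period).
- get_image(name): name is "side" or "top"; returns a dict with "img" (420x560x3 uint8, blue, green, red), "range_z" (420x560 float32, m along the optical axis (not along the pixel's ray), 0 where there is no reading), "camera_matrix" (3x3 intrinsics, pixels), "dist_coeffs" ([k1, k2, p1, p2, k3] as OpenCV has them; the pictures are not rectified), "eye" and "rotation" of the camera in the world. Camera axes: x right, y down, z forward; pixel columns grow to the right and rows downward; lengths in m; the calibration is good to about 2 mm. A picture is of the moment at which its call begins.
- close_job(): hands the job in; it is judged then, once.
Trained networks look in the newest picture that a camera, given by its name, has taken for a name from the list of things; names that differ only in an ending like _2 or _b are one class to them, and where a whole thing is asked for, a point or a joint stands for the part that bears it (a point fixed in the world has none). Each returns a list of dicts, best first, with "conf" (0 to 1); they miss things now and then, are a little off and sometimes report something else, mostly with a low value. They report only what shows in the picture. A call takes as long as a camera call.
- regions_of(camera, query): "mask" (420x560 bool, what is visible of it).
- landmark_of(camera, query): "point" ([x, y, z] in m, in world coordinates, good to about 4 mm: a listed point, or the origin of a listed thing).
The state is a dict: "time_s": time; "q": joint angles; "qvel": joint speeds; "joint_efforts": joint torques, N m; "position": TCP position; "tool_rot": TCP orientation; "ft_force": force on the tool from outside, world axes, zero at the start; "wrist_torque": the same for the moment, N m; "grip_width": finger opening in m; "gripper_force": force on a finger pad.
Only numpy, scipy, OpenCV 4.12 (cv2) and the standard library are available. Lean on these libraries where they do the work, as an engineer would, in place of code of your own. Each camera call takes 0.05 s, during which the arm holds its last target. There are 200 camera calls.

## Task

Sort the moulding offcuts: lay both gilt ones flat in the wooden tray with the green floor and both walnut ones flat in the white tray, right way up, none on top of another. Set the red one right way up and lengthwise between the vise jaws, about centred along them and down on the support strips, and push the sliding jaw up until the piece is held snugly against the fixed jaw. Leave the amber varnish bottle standing where it is.

Things in the scene. Friction and masses are not known exactly. Their poses are not given: they have to be found in the camera images.
- gilt_a: offcut of picture-frame moulding, bright gold (gilt), loose on the table: 60 long (own x) x 36 wide (own y). Lower 24 mm is a plain rectangular block; above it a half-round bead and, along the +y edge, a ridge 10 wide up to 36 high. End faces (+-x) and the lower sides are flat and vertical. About 80 g. Origin: centre of the underside, z up.
- gilt_b: offcut of picture-frame moulding, bright gold (gilt), same as the other gilt one, loose on the table: 60 long (own x) x 36 wide (own y). Lower 24 mm is a plain rectangular block; above it a half-round bead and, along the +y edge, a ridge 10 wide up to 36 high. End faces (+-x) and the lower sides are flat and vertical. About 80 g. Origin: centre of the underside, z up.
- walnut_a: offcut of picture-frame moulding, dark brown walnut, loose on the table: 60 long (own x) x 36 wide (own y). Lower 24 mm is a plain rectangular block; above it a half-round bead and, along the +y edge, a ridge 10 wide up to 36 high. End faces (+-x) and the lower sides are flat and vertical. About 80 g. Origin: centre of the underside, z up.
- walnut_b: offcut of picture-frame moulding, dark brown walnut, same as the other walnut one, loose on the table: 60 long (own x) x 36 wide (own y). Lower 24 mm is a plain rectangular block; above it a half-round bead and, along the +y edge, a ridge 10 wide up to 36 high. End faces (+-x) and the lower sides are flat and vertical. About 80 g. Origin: centre of the underside, z up.
- red_piece: offcut of picture-frame moulding, deep red (primed for gilding), loose on the table: 60 long (own x) x 36 wide (own y). Lower 24 mm is a plain rectangular block; above it a half-round bead and, along the +y edge, a ridge 10 wide up to 36 high. End faces (+-x) and the lower sides are flat and vertical. About 80 g. Origin: centre of the underside, z up.
- wood_tray: fixed open tray, pale wood walls with a green floor: outer 100 (own x) x 182 (own y) x 24 high, walls 6 thick, inner floor 6 above the table, inside 88 x 170, no dividers. Origin: centre of the underside on the table.
- white_tray: fixed open tray, all white: outer 100 (own x) x 182 (own y) x 24 high, walls 6 thick, inner floor 6 above the table, inside 88 x 170, no dividers. Origin: centre of the underside on the table.
- vise: blue bench vise, fixed; base x -75 to +60, 70 wide (y), 20 high. Origin: on the table; own x points from the sliding to the fixed jaw. Fixed jaw's steel face: x = +30, top z = 53. Two steel support strips along x (y = +-20, 8 wide, x -70 to +30), tops at z = 30, carry the work. The work's plain sides go against the jaw faces (70 wide, z 31 to 53), its ends towards +-y, where the gap is open. mm.
- vise_jaw (a joint): the vise's sliding jaw; value q (m) = travel from fully open towards the fixed jaw, 0 to 0.045. Steel face at vise x = -36 mm + q, flat back (70 wide, z 21 to 52) at x = -60 mm + q; gap 66 mm - q. No screw or spring: push its back along with 5 to 10 N; it stays where left.
- varnish: bystander: amber glass bottle with a black cap, 48 diameter, 110 high, standing beyond the trays. Origin: centre of the underside.

How it is judged (in metres and radians):
At the end, for the whole second after the job is handed in: Gilt pieces on the green-floored tray's floor, walnut on the white tray's (within 4 mm, level to 0.1 rad). Red on the vise strips (3 mm), centred to 15 mm, square to 0.07 rad, within 2.5 mm of the fixed jaw; jaw value 28 to 33 mm. All at rest. Bottle upright, within 30 mm of its start (x of gilt_a in the frame of wood_tray between -0.035 and 0.035 m and y of gilt_a in the frame of wood_tray between -0.08 and 0.08 m and z of gilt_a in the frame of wood_tray between 0.002 and 0.01 m and angle between each of gilt_a, gilt_b, walnut_a, walnut_b, varnish's own z axis and vertical below 0.1 rad and linear speed of each of gilt_a, gilt_b, walnut_a, walnut_b, red_piece below 0.02 m/s and angular speed of each of gilt_a, gilt_b, walnut_a, walnut_b, red_piece below 0.2 rad/s and x of gilt_b in the frame of wood_tray between -0.035 and 0.035 m and y of gilt_b in the frame of wood_tray between -0.08 and 0.08 m and z of gilt_b in the frame of wood_tray between 0.002 and 0.01 m and x of walnut_a in the frame of white_tray between -0.035 and 0.035 m and y of walnut_a in the frame of white_tray between -0.08 and 0.08 m and z of walnut_a in the frame of white_tray between 0.002 and 0.01 m and x of walnut_b in the frame of white_tray between -0.035 and 0.035 m and y of walnut_b in the frame of white_tray between -0.08 and 0.08 m and z of walnut_b in the frame of white_tray between 0.002 and 0.01 m and x of red_piece in the frame of vise between 0.0095 and 0.0145 m and y of red_piece in the frame of vise between -0.015 and 0.015 m and z of red_piece in the frame of vise between 0.027 and 0.033 m and angle between the x axis of red_piece and the y axis of vise, either way round below 0.07 rad and angle between red_piece's own z axis and vertical below 0.07 rad and value of joint vise_jaw between 0.028 and 0.033 m and distance of varnish from where it was at the start of the episode below 0.03 m); the robot touches nothing.
It fails at once if the varnish bottle is knocked over or shoved (angle between varnish's own z axis and vertical above 0.5 rad or distance of varnish from where it was at the start of the episode above 0.05 m).
It also fails if it takes over 120 s, if anything falls off the work surface, if the arm or the gripper's body presses on something with over 40 N, if the wrist force passes 120 N, or if a joint passes its speed limit or range.

## Working session

There is one attempt and no reset: what is moved stays moved. The work goes in short steps, Python scripts to look and compute and a shell command to move; the robot and the scene stay as the last step left them, time stands still between calls to the robot, and variables do not carry over. Pictures are saved under pics/ and viewed, at most 14 in all, crops included, and the job is handed in when it is done.

```bash
mkdir -p pics; cat > h.py <<'E'
from rig import *
import numpy as np, cv2
def cloud(d):
    K,D=d["camera_matrix"],d["dist_coeffs"]
    K=np.array(K,float);D=np.array(D,float)
    v,u=np.mgrid[0:420,0:560]
    p=cv2.undistortPoints(np.stack([u,v],-1).reshape(-1,1,2).astype(float),K,D).reshape(420,560,2)
    z=d["range_z"].astype(float)
    P=np.dstack([p[...,0]*z,p[...,1]*z,z])
    return P@np.array(d["rotation"]).T+np.array(d["eye"]), z>0
E
python3 - <<'E'
from h import *
print(observe())
ims=[]
for c in ("top","side"):
    d=get_image(c); ims.append(d["img"]); print(c,d["eye"],np.round(d["rotation"],3).tolist())
    cv2.imwrite(f"pics/{c}0.png",d["img"])
    for n in ["gilt_a","walnut_a","red_piece","wood_tray","white_tray","vise","vise_jaw","varnish"]:
        print(n,[(np.round(r["point"],3).tolist(),round(r["conf"],2)) for r in landmark_of(c,n)])
E
```

```text
{'time_s': 0.0, 'q': array([ 6.02583685e+01,  2.18422681e+01,  7.43868781e+01, -7.48448548e-04,
        8.38588778e+01, -1.23336328e+01]), 'qvel': array([-0.00606715,  0.1000956 ,  0.06098732, -0.08694449,  0.07328819,
        0.02686498]), 'joint_efforts': array([ 1.29403314e-03, -4.48472750e+01, -2.31279552e+01, -7.96737004e-05,
        4.77056281e-03,  1.73741870e-05]), 'position': array([0.16435523, 0.52450445, 0.20488734]), 'tool_rot': array([[-9.54198875e-01,  2.99172097e-01, -7.50869147e-04],
       [ 2.99172873e-01,  9.54197986e-01, -1.34037465e-03],
       [ 3.15475134e-04, -1.50362366e-03, -9.99998820e-01]]), 'ft_force': array([ 0.87899051, -0.30835808, -0.31243079]), 'wrist_torque': array([ 0.0299943 ,  0.00969526, -0.02072029]), 'gripper_force': 0.0, 'grip_width': 0.08550847071684772}
top [ 0.37871789 -0.00582539  1.11902112] [[0.027, -0.986, 0.165], [-1.0, -0.029, -0.006], [0.01, -0.165, -0.986]]
gilt_a [([0.435, -0.006, 0.003], 0.71)]
walnut_a [([0.416, 0.128, -0.0], 0.91), ([0.374, -0.275, 0.002], 0.76)]
red_piece [([0.423, -0.125, -0.001], 0.91)]
wood_tray [([0.604, -0.249, 0.0], 0.81)]
white_tray [([0.612, -0.004, 0.002], 0.61), ([0.371, -0.274, 0.004], 0.24)]
vise [([0.61, 0.239, -0.006], 0.88)]Traceback (most recent call last):
  File "<stdin>", line 8, in <module>
ValueError: it knows: gilt, red_piece, varnish, vise, walnut, white_tray, wood_tray
```

```bash
python3 - <<'E'
from h import *
for c in ("top","side"):
    d=get_image(c); print(c,d["eye"])
    cv2.imwrite(f"pics/{c}0.png",d["img"])
    np.savez(f"{c}0.npz",P=cloud(d)[0],ok=cloud(d)[1],img=d["img"])
    m={}
    for n in ["gilt_a","walnut_a","red_piece","wood_tray","white_tray","vise","varnish"]:
        print(n,[(np.round(r["point"],3).tolist(),round(r["conf"],2)) for r in landmark_of(c,n)])
E
```

```text
top [ 0.37871789 -0.00582539  1.11902112]
gilt_a [([0.367, 0.264, -0.0], 0.81), ([0.434, -0.007, 0.003], 0.62)]
walnut_a [([0.415, 0.132, -0.001], 0.97), ([0.37, -0.272, -0.0], 0.55)]
red_piece [([0.423, -0.128, -0.0], 0.81)]
wood_tray [([0.603, -0.253, -0.003], 0.93)]
white_tray [([0.61, -0.002, 0.002], 0.92)]
vise []
varnish [([0.757, 0.094, -0.002], 0.92)]
side [ 0.17418925 -0.71172588  0.49751012]
gilt_a [([0.375, 0.264, 0.0], 0.94), ([0.433, -0.01, -0.0], 0.92)]
walnut_a [([0.368, -0.274, -0.001], 0.95), ([0.408, 0.129, 0.001], 0.67)]
red_piece [([0.423, -0.123, 0.001], 0.82)]
wood_tray [([0.602, -0.248, -0.002], 0.92)]
white_tray [([0.61, -0.002, -0.001], 0.85)]
vise [([0.607, 0.243, -0.005], 0.88)]
varnish [([0.754, 0.095, 0.002], 0.83), ([0.61, -0.006, 0.0], 0.43)]
```

View pics/top0.png

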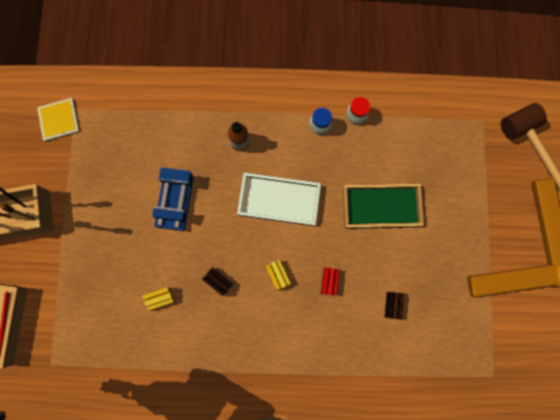

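View pics/side0.png

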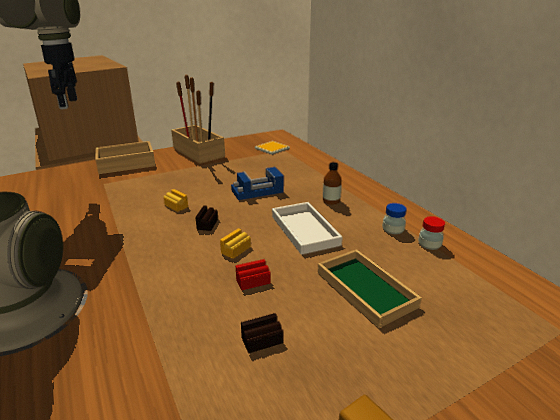

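The top view shows gilt at about (158,299) and (279,275), walnut at (218,281) and (395,305), and red at (331,281). The white tray is at (280,199), the wood tray at (384,206), the vise at (173,199) and the bottle at (238,135). The side view agrees and all the pieces stand upright. Next I'll measure poses and yaw.

```bash
cat > m.py <<'E'
from h import *
def rect(P,ok,c,r,z0,z1):
    xy=P[ok&(np.hypot(P[...,0]-c[0],P[...,1]-c[1])<r)&(P[...,2]>z0)&(P[...,2]<z1)]
    R=cv2.minAreaRect((xy[:,:2]*1000).astype(np.float32))
    (cx,cy),(w,h),a=R
    if w<h: w,h,a=h,w,a+90
    a=(a+90)%180-90
    return [round(float(v),1) for v in (cx,cy,w,h,a)],len(xy),np.round(np.percentile(xy[:,2],[5,50,98])*1000,1)
E
python3 - <<'E'
from m import *
T={"gilt1":(.37,.264),"gilt2":(.434,-.007),"wal1":(.413,.13),"wal2":(.369,-.273),"red":(.423,-.126)}
for cam in("top","side"):
    d=np.load(cam+"0.npz");P,ok=d["P"],d["ok"]
    for n,c in T.items(): print(cam,n,*rect(P,ok,c,.045,.012,.05))
    for n,c in {"wood":(.603,-.25),"white":(.61,-.002)}.items(): print(cam,n,*rect(P,ok,c,.115,.013,.03))
    print(cam,"vise",*rect(P,ok,(.61,.24),.1,.012,.07), "tops",*rect(P,ok,(.61,.24),.1,.045,.07))
d=np.load("top0.npz");P,ok=d["P"],d["ok"]
s=ok&(abs(P[...,0]-.61)<.1)&(abs(P[...,1]-.24)<.1)&(P[...,2]>.044)&(P[...,2]<.08)
n,l,st,ce=cv2.connectedComponentsWithStats(s.astype(np.uint8))
for i in range(1,n):
    if st[i,4]>15:
        q=P[l==i];print(st[i],np.round(q.mean(0),4),cv2.minAreaRect((q[:,:2]*1000).astype(np.float32)),q[:,2].max())
im=cv2.resize(d["img"][155:320,130:430],None,fx=2.66,fy=2.66,interpolation=2)
cv2.imwrite("pics/crop0.png",im)
E
```

```text
top gilt1 [368.9, 260.2, 60.8, 36.8, -68.9] 468 [20.6 29.8 38.6]
top gilt2 [430.6, -7.6, 60.1, 35.9, 26.2] 423 [22.9 30.1 37.8]
top wal1 [411.3, 127.9, 60.8, 36.3, 53.2] 438 [22.1 29.9 37.9]
top wal2 [368.7, -275.2, 60.8, 35.9, -4.5] 438 [20.5 30.  38. ]
top red [418.4, -127.1, 60.5, 36.5, -5.9] 437 [21.9 30.1 38.3]
top wood [598.8, -249.5, 183.2, 101.4, -87.0] 758 [14.9 22.5 26.7]
top white [607.5, -5.0, 181.9, 101.2, 83.6] 724 [15.2 22.7 27. ]
top vise [597.6, 241.5, 136.7, 72.5, -5.9] 1932 [16.2 29.3 55.1] tops [607.1, 240.6, 117.6, 72.3, -5.9] 758 [47.6 51.5 55.9]
side gilt1 [370.9, 260.6, 65.1, 38.2, -70.4] 315 [13.8 28.3 38.3]
side gilt2 [434.5, -7.2, 63.5, 39.7, 27.6] 520 [14.  28.6 38. ]
side wal1 [414.3, 129.8, 65.1, 38.3, 53.0] 356 [14.6 28.2 37.7]
side wal2 [370.0, -275.0, 60.9, 37.9, -5.7] 1044 [14.4 28.7 37.1]
side red [421.3, -127.4, 60.9, 37.9, -6.3] 690 [14.4 28.8 37.8]
side wood [601.1, -249.2, 184.6, 104.2, -86.9] 1567 [13.9 22.3 26.5]
side white [610.7, -5.0, 186.9, 102.5, 83.5] 895 [14.  22.  27.1]
side vise [600.1, 240.1, 135.0, 76.4, -5.9] 991 [15.  31.1 55.8] tops [609.4, 240.1, 116.6, 74.3, -5.7] 287 [46.1 53.8 56.1]
[158 167  33  17 419] [0.6491 0.2357 0.0518] ((649.7615356445312, 236.07276916503906), (72.3010482788086, 31.379531860351562), 84.57520294189453) 0.05882541625755344
[152 206  32  15 343] [0.5604 0.2447 0.051 ] ((560.6282958984375, 245.570068359375), (71.9340591430664, 24.17289161682129), 84.0176773071289) 0.058056275126979084
```

View pics/crop0.png

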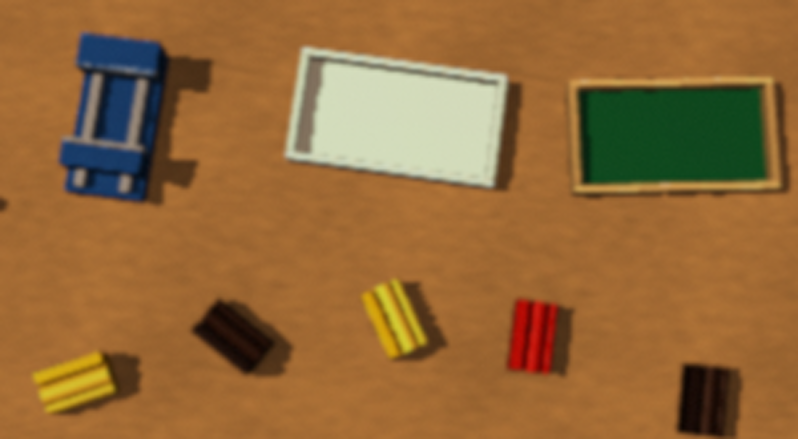

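```bash
cat > plan.py <<'E'
import sys
from rig import *
import numpy as np
# usage: plan.py x y z yaw(of closing axis)  in mm/deg -> turn units about tool z, then shift units in turned tool axes
def plan(p,R,x,y,z,yaw):
    cur=np.degrees(np.arctan2(R[1,1],R[0,1]))
    d=(yaw-cur+90)%180-90
    a=np.radians(cur+d); ty=np.array([np.cos(a),np.sin(a),0]); tz=np.array([0,0,-1.]); tx=np.cross(ty,tz)
    s=(np.array([x,y,z])/1000-p)/.04
    print("turn %.2f"%(-d/5),"shift x %.2f y %.2f z %.2f"%(s@tx,s@ty,s@tz))
    return np.array([x,y,z])/1000,np.column_stack([tx,ty,tz])
o=observe();p,R=np.array(o["position"]),np.array(o["tool_rot"])
print("t %.2f"%o["time_s"],np.round(p*1000,1),"yaw %.1f"%np.degrees(np.arctan2(R[1,1],R[0,1])),"tilt",np.round(R[:2,2],4),"w %.1f"%(o["grip_width"]*1e3),"F",np.round(o["ft_force"],1),"g %.0f"%o["gripper_force"],"q1 %.0f q6 %.0f"%(o["q"][0],o["q"][5]))
a=list(map(float,sys.argv[1:]))
for i in range(0,len(a),4): p,R=plan(p,R,*a[i:i+4])
E
python3 plan.py 370 260.4 70 20.5
```

```text
t 1.15 [164.5 524.8 205.5] yaw 72.6 tilt [-0.  0.] w 85.6 F [-0.1 -0.7 -0.2] g 0 q1 60 q6 -12
turn 10.42 shift x -7.99 y 2.50 z 3.39
```

```bash
python3 -m pendant '[[[0,0,0.4],[0,0,1]],[[0,0,0.4],[0,0,1]],[[0,0,0.4],[0,0,1]],[[0,0,0.4],[0,0,1]],[[0,0,0.4],[0,0,1]],[[0,0,0.4],[0,0,1]],[[0,0,0.4],[0,0,1]],[[0,0,0.4],[0,0,1]]]' 1
python3 -m pendant '[[[0,0,0],[0,0,1]],[[0,0,0],[0,0,1]],[[0,0,0],[0,0,0.42]],[[-1,0.3,0],[0,0,0]],[[-1,0.3,0],[0,0,0]],[[-1,0.3,0],[0,0,0]],[[-1,0.3,0],[0,0,0]],[[-1,0.3,0],[0,0,0]]]'
python3 -m pendant '[[[-1,0.3,0],[0,0,0]],[[-1,0.3,0],[0,0,0]],[[-1,0.4,0],[0,0,0]],[[0,0,0],[0,0,0]],[[0,0,0],[0,0,0]]]'
python3 plan.py 370 260.4 5 20.5
```

```text
time_s: 2.15
position: [0.1645, 0.5249, 0.077]
tool_rot: [[-0.536, 0.844, 0.0], [0.844, 0.536, 0.0], [0.0, 0.0, -1.0]]
ft_force: [0.5, -0.2, 0.5]
grip_width: 0.0857
gripper_force: 0.0
time_s: 3.15
position: [0.2915, 0.3575, 0.0777]
tool_rot: [[-0.351, 0.936, 0.0], [0.936, 0.351, 0.0], [0.0, 0.001, -1.0]]
ft_force: [0.6, -0.2, -0.2]
grip_width: 0.0854
gripper_force: 0.0
time_s: 3.78
position: [0.3699, 0.2602, 0.0775]
tool_rot: [[-0.35, 0.937, -0.0], [0.937, 0.35, 0.0], [0.0, -0.0, -1.0]]
ft_force: [-0.5, 1.0, -0.2]
grip_width: 0.0855
gripper_force: 0.0
t 3.77 [369.9 260.2  77.5] yaw 20.5 tilt [-0.0002  0.0001] w 85.5 F [-0.5  1.  -0.2] g 0 q1 20 q6 -0
turn -0.00 shift x 0.00 y 0.00 z 1.81
```

```bash
python3 -m pendant '[[[0,0,0.8],[0,0,0]],[[0,0,0.7],[0,0,0]],[[0,0,0.3],[0,0,0]],[[0,0,0],[0,0,0]]]' | grep -E "pos|force"
python3 -m pendant '[[[0,0,0],[0,0,0]],[[0,0,0],[0,0,0]],[[0,0,0],[0,0,0]],[[0,0,0],[0,0,0]],[[0,0,0],[0,0,0]],[[0,0,0],[0,0,0]]]' 0 50
python3 -m pendant '[[[0,0,-0.5],[0,0,0]],[[0,0,-1],[0,0,0]],[[0,0,-1],[0,0,0]],[[0,0,0],[0,0,0]]]' | grep -E "pos|force|width"
python3 - <<'E'
from h import *
ims=[get_image(c)["img"] for c in("top","side")]
cv2.imwrite("pics/g1.png",np.hstack([ims[0][220:400,80:280],ims[1][120:300,100:300]]))
E
python3 plan.py 598 -209 112 3
```

```text
position: [0.3697, 0.2605, 0.0054]
ft_force: [0.1, 0.7, 0.8]
gripper_force: 0.0
time_s: 5.03
position: [0.372, 0.2606, 0.0064]
tool_rot: [[-0.35, 0.937, 0.004], [0.937, 0.35, 0.002], [-0.0, 0.005, -1.0]]
ft_force: [2.9, 0.5, 7.0]
grip_width: 0.0074
gripper_force: 49.0
position: [0.3711, 0.2604, 0.1076]
ft_force: [0.1, 0.3, -0.7]
grip_width: 0.0076
gripper_force: 49.0
t 5.62 [369.7 259.9 105.1] yaw 20.5 tilt [-0.0008 -0.0003] w 7.4 F [ 0.6 -0.4 -0.4] g 49 q1 20 q6 -0
turn 3.50 shift x -12.00 y 5.09 z -0.17
```

View pics/g1.png

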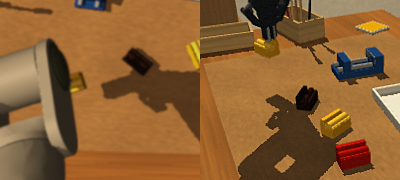

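The piece is lifted, but the width reads 7 mm, which doesn't match a 36 mm grip. I'll look closer.

```bash
python3 - <<'E'
from h import *
d=get_image("side");P,ok=cloud(d)
cv2.imwrite("pics/g2.png",cv2.resize(d["img"][90:210,100:240],None,fx=5,fy=5,interpolation=2))
m=regions_of("side","gilt")
for r in m: 
    q=P[r["mask"]&ok];print(round(r["conf"],2),len(q),np.round(np.percentile(q,[2,50,98],axis=0)*1000).tolist())
E
```

```text
0.83 343 [[332.0, 223.0, 100.0], [352.0, 239.0, 119.0], [380.0, 280.0, 132.0]]
0.64 567 [[401.0, -35.0, 5.0], [427.0, -17.0, 27.0], [462.0, 11.0, 38.0]]
```

View pics/g2.png

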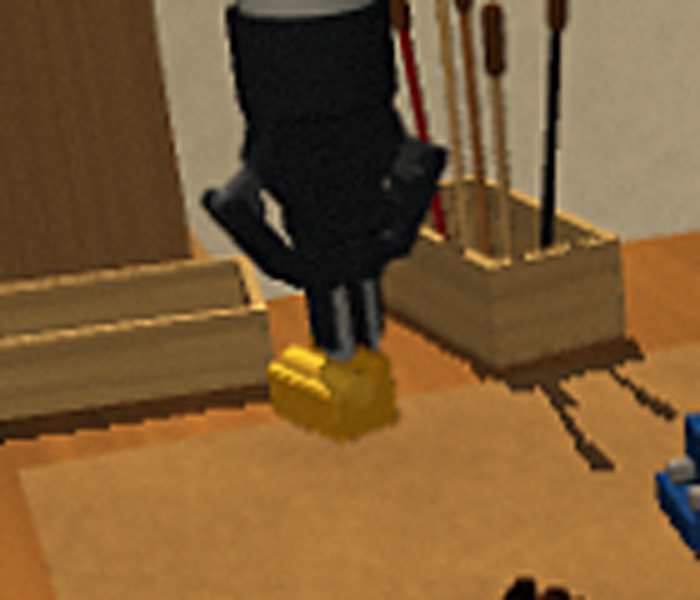

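```bash
python3 - <<'E'
from h import *
d=get_image("side");P,ok=cloud(d);I=d["img"].astype(int)
print(np.round(observe()["position"]*1000,1))
dark=ok&(I.max(2)<90)&(np.hypot(P[...,0]-.37,P[...,1]-.26)<.09)&(P[...,2]>.06)&(P[...,2]<.3)
for v in range(140,176,2):
    u=np.where(dark[v])[0]
    if len(u): print(v,u.min(),u.max(),np.round(P[v,u[0]]*1000),np.round(P[v,u[-1]]*1000))
g=max(regions_of("side","gilt"),key=lambda r:P[r["mask"]&ok][:,2].mean())["mask"]&ok
for v in range(155,182,2):
    u=np.where(g[v])[0]
    if len(u): print("g",v,u.min(),u.max(),*[np.round(P[v,k]*1000).astype(int).tolist() for k in u[::5]])
q=P[g]; print(cv2.minAreaRect((q[:,:2]*1000).astype(np.float32)))
E
```

```text
[369.5 259.8 104.4]
140 149 181 [325. 249. 195.] [404. 257. 180.]
142 151 178 [330. 252. 188.] [397. 261. 175.]
144 152 175 [332. 257. 181.] [386. 250. 174.]
146 156 175 [339. 246. 178.] [387. 258. 167.]
148 161 176 [352. 255. 168.] [389. 256. 161.]
150 161 176 [352. 259. 162.] [388. 257. 156.]
152 162 176 [354. 259. 156.] [388. 259. 150.]
154 162 176 [353. 258. 151.] [387. 256. 146.]
156 162 175 [352. 257. 147.] [383. 251. 143.]
158 162 174 [357. 287. 131.] [380. 251. 139.]
160 164 174 [359. 275. 129.] [379. 251. 133.]
162 169 169 [365. 244. 133.] [365. 244. 133.]
g 159 160 163 [413, 634, 1]
g 161 156 176 [340, 280, 128] [350, 270, 130] [369, 251, 133] [379, 240, 134]
g 163 154 177 [333, 278, 124] [344, 265, 127] [354, 253, 129] [367, 256, 126] [375, 235, 132]
g 165 153 177 [330, 278, 120] [340, 262, 123] [350, 250, 126] [360, 237, 128] [372, 238, 126]
g 167 153 178 [376, 573, 0] [339, 258, 120] [348, 241, 124] [358, 231, 126] [370, 229, 124] [450, 535, 0]
g 169 154 178 [331, 276, 109] [339, 252, 117] [348, 234, 121] [359, 225, 122] [372, 232, 117]
g 171 154 178 [330, 276, 104] [339, 257, 109] [348, 234, 116] [358, 225, 117] [372, 233, 111]
g 173 155 178 [332, 276, 98] [340, 251, 106] [348, 229, 112] [360, 227, 111] [374, 234, 106]
g 175 158 177 [377, 503, -2] [345, 240, 104] [354, 224, 108] [367, 230, 103]
g 177 163 173 [385, 471, 1] [354, 227, 101] [414, 462, -1]
((392.98919677734375, 426.2193908691406), (417.7292175292969, 78.6897964477539), 81.22093200683594)
```

The side view shows the piece hanging level, its ridge clamped by the fingertips. The fingertips evidently end well above the TCP's nominal end. I'll place it as it is, allowing for the ~11 mm offset, and then measure the fingertips.

```bash
python3 plan.py 608 -209.5 70 3 608 -209.5 15 3
```

```text
t 5.83 [369.7 259.8 104.5] yaw 20.5 tilt [-0.0023 -0.0008] w 7.6 F [-0.2  0.4 -0.7] g 49 q1 20 q6 -0
turn 3.50 shift x -12.03 y 5.34 z 0.86
turn -0.00 shift x 0.00 y 0.00 z 1.38
```

```bash
python3 -m pendant '[[[0,0,0],[0,0,1]],[[0,0,0],[0,0,1]],[[0,0,0],[0,0,1]],[[0,0,0],[0,0,0.5]],[[-0.9,0.4,0],[0,0,0]],[[-0.9,0.4,0],[0,0,0]],[[-0.9,0.4,0],[0,0,0]],[[-0.9,0.4,0],[0,0,0]]]' | grep pos
python3 -m pendant '[[[-0.9,0.4,0],[0,0,0]],[[-0.9,0.4,0],[0,0,0]],[[-0.9,0.4,0],[0,0,0]],[[-0.9,0.4,0],[0,0,0]],[[-0.9,0.4,0],[0,0,0]],[[-0.9,0.4,0],[0,0,0]],[[-0.9,0.4,0],[0,0,0]],[[-0.9,0.4,0],[0,0,0]]]' | grep pos
python3 -m pendant '[[[-0.9,0.4,0.2],[0,0,0]],[[-0.33,0.14,0.7],[0,0,0]],[[0,0,0],[0,0,0]],[[0,0,0],[0,0,0]]]' | grep pos
python3 plan.py 608 -209.5 15 3
python3 - <<'E'
from m import *
for c in("top","side"):
    d=get_image(c);P,ok=cloud(d)
    for r in regions_of(c,"gilt"):
        k=r["mask"]&ok;q=P[k];q=q[(q[:,1]<-.12)]
        if len(q)>50: print(c,round(r["conf"],2),len(q),np.round(np.percentile(q,[3,50,97],axis=0)*1000).tolist())
E
```

```text
position: [0.4418, 0.1184, 0.1048]
position: [0.5847, -0.1624, 0.1044]
position: [0.6086, -0.2087, 0.0699]
t 8.32 [ 608.6 -208.7   69.9] yaw 3.0 tilt [-0.0002  0.0003] w 7.8 F [-0.1 -0.   0.7] g 49 q1 -29 q6 -32
turn 0.00 shift x -0.02 y -0.02 z 1.37
side 0.62 752 [[578.0, -238.0, 68.0], [588.0, -221.0, 90.0], [612.0, -181.0, 101.0]]
```

```bash
python3 -m pendant '[[[0,0,0.6],[0,0,0]],[[0,0,0.5],[0,0,0]],[[0,0,0.2],[0,0,0]],[[0,0,0.1],[0,0,0]],[[0,0,0],[0,0,0]]]' | grep -E "pos|ft"
python3 -m pendant '[[[0,0,0],[0,0,0]],[[0,0,0],[0,0,0]],[[0,0,0],[0,0,0]]]' 0.4 | grep -E "pos|ft|width"
python3 -m pendant '[[[0,0,-0.5],[0,0,0]],[[0,0,-1],[0,0,0]],[[0,0,-1],[0,0,0]],[[0,0,0],[0,0,0]]]' 0.4 | grep -E "pos|ft|width"
python3 - <<'E'
from m import *
o=observe();p=o["position"];print(np.round(p*1000,1),o["grip_width"])
for c in("top","side"):
    d=get_image(c);P,ok=cloud(d);I=d["img"].astype(int)
    if c=="side":
        k=ok&(np.hypot(P[...,0]-p[0],P[...,1]-p[1])<.08)&(P[...,2]>p[2]-.04)&(P[...,2]<p[2]+.15)
        q=P[k];print("tool lowest",np.round(np.percentile(q[:,2],[0,1,3,10])*1000,1))
        for z in range(95,190,10):
            s=q[abs(q[:,2]*1000-z)<5]
            if len(s): print(z,len(s),np.round(s.min(0)*1000),np.round(s.max(0)*1000))
    print(c,*rect(P,ok,(.598,-.209),.045,.03,.05))
cv2.imwrite("pics/p1.png",cv2.resize(d["img"][170:330,300:440],None,fx=3.5,fy=3.5))
E
```

```text
position: [0.6089, -0.2094, 0.0141]
ft_force: [0.8, 0.3, 0.4]
position: [0.6088, -0.2094, 0.0138]
ft_force: [-0.5, 0.1, -0.4]
grip_width: 0.0341
position: [0.61, -0.2101, 0.117]
ft_force: [-0.1, 0.0, -0.8]
grip_width: 0.0341
[ 610.  -210.1  117. ] 0.03414669876719136Traceback (most recent call last):
  File "<stdin>", line 11, in <module>
  File "m.py", line 8, in rect
    return [round(float(v),1) for v in (cx,cy,w,h,a)],len(xy),np.round(np.percentile(xy[:,2],[5,50,98])*1000,1)
                                                                       ~~~~~~~~~~~~~^^^^^^^^^^^^^^^^^^^
    return _quantile_unchecked(
        a, q, axis, out, overwrite_input, method, keepdims, weights)
    return _ureduce(a,
                    func=_quantile_ureduce_func,
    ...<5 lines>...
                    overwrite_input=overwrite_input,
                    method=method)
    r = func(a, **kwargs)
    result = _quantile(arr,
                       quantiles=q,
    ...<2 lines>...
                       out=out,
                       weights=wgt)
    slices_having_nans = np.isnan(arr[-1, ...])
                                  ~~~^^^^^^^^^
IndexError: index -1 is out of bounds for axis 0 with size 0
```

```bash
python3 - <<'E'
from m import *
p=observe()["position"]
d=get_image("side");P,ok=cloud(d)
k=ok&(np.hypot(P[...,0]-p[0],P[...,1]-p[1])<.08)&(P[...,2]>p[2]-.04)&(P[...,2]<p[2]+.15)
q=P[k];print("tool lowest",np.round(p*1000,1),np.round(np.percentile(q[:,2],[0,1,3,10])*1000,1))
for z in range(95,190,10):
    s=q[abs(q[:,2]*1000-z)<5]
    if len(s): print(z,len(s),np.round(s.min(0)*1000),np.round(s.max(0)*1000))
print(*rect(P,ok,(.598,-.209),.043,.028,.05))
cv2.imwrite("pics/p1.png",cv2.resize(d["img"][170:330,300:440],None,fx=3.5,fy=3.5))
E
```

```text
tool lowest [ 609.1 -209.5  114.8] [142.5 146.9 152.  167.6]
145 54 [ 582. -221.  143.] [ 633. -196.  150.]
155 120 [ 579. -222.  150.] [ 640. -196.  160.]
165 109 [ 578. -221.  160.] [ 639. -197.  170.]
175 122 [ 579. -222.  170.] [ 640. -196.  180.]
185 111 [ 565. -224.  180.] [ 656. -195.  190.]
[595.8, -208.4, 61.9, 37.5, -88.0] 503 [29.6 36.6 44.1]
```

View pics/p1.png

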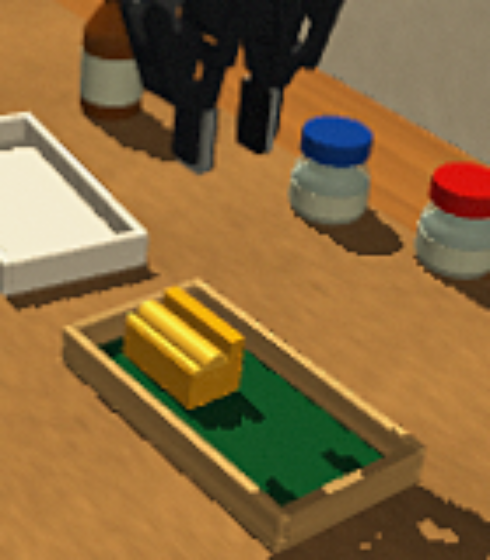

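The gilt piece lies flat in the green tray. The fingertips are about 28 mm above the reported TCP when 34 mm open, so TCP height must be about −21 mm to grip the block. Going for walnut at (369,−275).

```bash
python3 plan.py 369.3 -275.1 60 85
```

```text
t 10.12 [ 608.5 -209.2  113.3] yaw 3.0 tilt [-0.0001  0.0001] w 33.9 F [ 0.2  0.  -0.7] g 0 q1 -29 q6 -32
turn -16.40 shift x 5.81 y -2.16 z 1.33
```

```bash
python3 -m pendant '[[[0,0,0.16],[0,0,-1]],[[0,0,0.16],[0,0,-1]],[[0,0,0.16],[0,0,-1]],[[0,0,0.16],[0,0,-1]],[[0,0,0.16],[0,0,-1]],[[0,0,0.16],[0,0,-1]],[[0,0,0.16],[0,0,-1]],[[0,0,0.16],[0,0,-1]]]' 1 | grep pos
python3 -m pendant '[[[0,0,0],[0,0,-1]],[[0,0,0],[0,0,-1]],[[0,0,0],[0,0,-1]],[[0,0,0],[0,0,-1]],[[0,0,0],[0,0,-1]],[[0,0,0],[0,0,-1]],[[0,0,0],[0,0,-1]],[[0,0,0],[0,0,-1]]]' | grep pos
python3 -m pendant '[[[0.97,-0.36,0],[0,0,-0.4]],[[0.97,-0.36,0],[0,0,0]],[[0.97,-0.36,0],[0,0,0]],[[0.97,-0.36,0],[0,0,0]],[[0.97,-0.36,0],[0,0,0]],[[0.97,-0.36,0],[0,0,0]],[[0,0,0],[0,0,0]],[[0,0,0],[0,0,0]]]' | grep pos
python3 plan.py 369.3 -275.1 -21 85
```

```text
position: [0.6079, -0.209, 0.0604]
position: [0.6079, -0.209, 0.0607]
position: [0.3691, -0.2735, 0.0619]
t 13.12 [ 369.1 -273.5   61.9] yaw 85.0 tilt [-0.0004  0.0007] w 85.8 F [-0.1 -0.1  0. ] g 0 q1 -51 q6 -136
turn -0.01 shift x -0.01 y -0.04 z 2.07
```

```bash
python3 -m pendant '[[[0,0,0.8],[0,0,0]],[[0,0,0.7],[0,0,0]],[[0,0,0.4],[0,0,0]],[[0,0,0.17],[0,0,0]],[[0,0,0],[0,0,0]]]' | grep -E "pos|ft"
python3 -m pendant '[[[0,0,0],[0,0,0]],[[0,0,0],[0,0,0]],[[0,0,0],[0,0,0]],[[0,0,0],[0,0,0]],[[0,0,0],[0,0,0]],[[0,0,0],[0,0,0]]]' 0 50 | grep -E "pos|ft|width"
python3 -m pendant '[[[0,0,-0.5],[0,0,0]],[[0,0,-1],[0,0,0]],[[0,0,-0.7],[0,0,0]],[[0,0,0],[0,0,0]]]' | grep -E "pos|ft|width"
python3 plan.py 604.5 -44.8 65 -6.4
```

```text
position: [0.3693, -0.2734, -0.0207]
ft_force: [0.5, -1.4, 1.0]
position: [0.369, -0.2738, -0.0199]
ft_force: [-0.4, 1.3, 5.9]
grip_width: 0.0351
position: [0.3694, -0.2744, 0.069]
ft_force: [0.4, 0.9, -1.4]
grip_width: 0.0353
t 15.00 [ 369.4 -274.4   69. ] yaw 85.0 tilt [ 0.0026 -0.0032] w 35.3 F [ 0.4  0.9 -1.4] g 50 q1 -51 q6 -136
turn -17.72 shift x -6.36 y -5.20 z 0.10
```

Grip is 35 mm, as it should be. I'll turn the other way to stay within the joint 6 range.

```bash
python3 -m pendant '[[[0,0,0],[0,0,1]],[[0,0,0],[0,0,1]],[[0,0,0],[0,0,1]],[[0,0,0],[0,0,1]],[[0,0,0],[0,0,1]],[[0,0,0],[0,0,1]],[[0,0,0],[0,0,1]],[[0,0,0],[0,0,1]]]' | grep pos
python3 -m pendant '[[[0,0,0],[0,0,1]],[[0,0,0],[0,0,1]],[[0,0,0],[0,0,1]],[[0,0,0],[0,0,1]],[[0,0,0],[0,0,1]],[[0,0,0],[0,0,1]],[[0,0,0],[0,0,1]],[[0,0,0],[0,0,1]]]' | grep pos
python3 -m pendant '[[[0,0,0],[0,0,1]],[[0,0,0],[0,0,1]],[[0,0,0],[0,0,0.28]],[[0.8,0.65,0],[0,0,0]],[[0.8,0.65,0],[0,0,0]],[[0.8,0.65,0],[0,0,0]],[[0.8,0.65,0],[0,0,0]],[[0.8,0.65,0],[0,0,0]]]' | grep pos
python3 -m pendant '[[[0.8,0.65,0],[0,0,0]],[[0.8,0.65,0],[0,0,0]],[[0.76,0.65,0],[0,0,0]],[[0,0,0],[0,0,0]],[[0,0,0],[0,0,0]]]' | grep -E "pos|width"
python3 plan.py 604.5 -44.8 -13 -6.4
```

```text
position: [0.3684, -0.2732, 0.0663]
position: [0.3684, -0.2732, 0.0662]
position: [0.5165, -0.128, 0.0668]
position: [0.6032, -0.0442, 0.0667]
grip_width: 0.0349
t 18.62 [603.2 -44.2  66.7] yaw -6.4 tilt [-0.0017  0.0002] w 34.9 F [ 0.8  0.6 -0.5] g 50 q1 -15 q6 -9
turn 0.01 shift x -0.01 y 0.03 z 1.99
```

```bash
python3 -m pendant '[[[0,0,0.8],[0,0,0]],[[0,0,0.7],[0,0,0]],[[0,0,0.3],[0,0,0]],[[0,0,0.17],[0,0,0]],[[0,0,0],[0,0,0]]]' | grep -E "pos|ft"
python3 -m pendant '[[[0,0,0],[0,0,0]],[[0,0,0],[0,0,0]],[[0,0,0],[0,0,0]]]' 0.52 | grep -E "pos|ft|width"
python3 -m pendant '[[[0,0,-0.5],[0,0,0]],[[0,0,-1],[0,0,0]],[[0,0,-0.5],[0,0,0]],[[0,0,0],[0,0,0]]]' | grep -E "pos|ft|width"
python3 plan.py 432 -7.4 65 116.5
```

```text
position: [0.6041, -0.0444, -0.0109]
ft_force: [-0.7, -0.2, 0.1]
position: [0.6041, -0.0441, -0.0109]
ft_force: [0.2, -0.6, 0.1]
grip_width: 0.0445
position: [0.6047, -0.0442, 0.0702]
ft_force: [-1.3, 0.1, 0.5]
grip_width: 0.0442
t 20.12 [604.7 -44.2  70.2] yaw -6.4 tilt [ 0.0032 -0.0009] w 44.2 F [-1.3  0.1  0.5] g 0 q1 -15 q6 -9
turn 11.42 shift x -3.45 y -2.75 z 0.13
```

```bash
python3 -m pendant '[[[0,0,0],[0,0,1]],[[0,0,0],[0,0,1]],[[0,0,0],[0,0,1]],[[0,0,0],[0,0,1]],[[0,0,0],[0,0,1]],[[0,0,0],[0,0,1]],[[0,0,0],[0,0,1]],[[0,0,0],[0,0,1]]]' 1 | grep pos
python3 -m pendant '[[[0,0,0],[0,0,1]],[[0,0,0],[0,0,1]],[[0,0,0],[0,0,1]],[[-0.86,-0.69,0],[0,0,0.42]],[[-0.86,-0.69,0],[0,0,0]],[[-0.86,-0.69,0],[0,0,0]],[[-0.86,-0.69,0],[0,0,0]],[[0,0,0],[0,0,0]]]' | grep pos
python3 -m pendant '[[[0,0,0],[0,0,0]]]' | grep pos
python3 - <<'E'
from m import *
d=get_image("side");P,ok=cloud(d)
print("wal",*rect(P,ok,(.6045,-.0448),.045,.028,.05))
print("gilt2",*rect(P,ok,(.432,-.0074),.045,.012,.04))
E
python3 plan.py 432 -7.4 -21 116.5
```

```text
position: [0.6033, -0.0439, 0.0672]
position: [0.4281, -0.0072, 0.0679]
position: [0.4318, -0.0085, 0.0684]
wal [605.0, -45.7, 62.7, 37.0, 83.8] 330 [29.4 37.  44.7]
gilt2 [433.9, -7.5, 64.9, 38.6, 25.2] 521 [14.4 28.6 38.2]
t 22.30 [432.1  -8.5  68.4] yaw -63.5 tilt [ 0.0003 -0.0001] w 85.6 F [ 0.1  0.  -0.3] g 0 q1 -17 q6 47
turn -0.00 shift x 0.01 y -0.03 z 2.24
```

Walnut sits at the tray floor height (top at 42). Next I'll grip the second gilt piece.

```bash
python3 -m pendant '[[[0,0,0.8],[0,0,0]],[[0,0,0.8],[0,0,0]],[[0,0,0.45],[0,0,0]],[[0,0,0.18],[0,0,0]],[[0,0,0],[0,0,0]]]' | grep -E "pos|ft"
python3 -m pendant '[[[0,0,0],[0,0,0]],[[0,0,0],[0,0,0]],[[0,0,0],[0,0,0]],[[0,0,0],[0,0,0]],[[0,0,0],[0,0,0]],[[0,0,0],[0,0,0]]]' 0 50 | grep -E "pos|ft|width"
python3 -m pendant '[[[0,0,-0.5],[0,0,0]],[[0,0,-1],[0,0,0]],[[0,0,-0.7],[0,0,0]],[[0,0,0],[0,0,0]]]' | grep -E "pos|ft|width"
python3 plan.py 602 -290 65 3
```

```text
position: [0.4316, -0.0084, -0.0207]
ft_force: [-0.0, 0.7, -0.1]
position: [0.4315, -0.0083, -0.0199]
ft_force: [-1.0, 0.7, 7.0]
grip_width: 0.0351
position: [0.4321, -0.0085, 0.069]
ft_force: [0.4, 0.3, -0.7]
grip_width: 0.035
t 24.18 [432.1  -8.5  69. ] yaw -63.5 tilt [ 0.004  -0.0012] w 35.0 F [ 0.4  0.3 -0.7] g 50 q1 -17 q6 47
turn -13.30 shift x -7.25 y 3.87 z 0.10
```

```bash
python3 -m pendant '[[[0,0,0],[0,0,-1]],[[0,0,0],[0,0,-1]],[[0,0,0],[0,0,-1]],[[0,0,0],[0,0,-1]],[[0,0,0],[0,0,-1]],[[0,0,0],[0,0,-1]],[[0,0,0],[0,0,-1]],[[0,0,0],[0,0,-1]]]' | grep pos
python3 -m pendant '[[[0,0,0],[0,0,-1]],[[0,0,0],[0,0,-1]],[[0,0,0],[0,0,-1]],[[0,0,0],[0,0,-1]],[[0,0,0],[0,0,-1]],[[0,0,0],[0,0,-0.3]],[[-0.9,0.48,0],[0,0,0]],[[-0.9,0.48,0],[0,0,0]]]' | grep pos
python3 -m pendant '[[[-0.9,0.48,0],[0,0,0]],[[-0.9,0.48,0],[0,0,0]],[[-0.9,0.48,0],[0,0,0]],[[-0.9,0.48,0],[0,0,0]],[[-0.9,0.48,0],[0,0,0]],[[-0.9,0.48,0],[0,0,0]],[[0,0,0],[0,0,0]],[[0,0,0],[0,0,0]]]' | grep -E "pos|width"
python3 plan.py 602 -290 -13 3
```

```text
position: [0.4306, -0.0081, 0.0663]
position: [0.4736, -0.0788, 0.0669]
position: [0.599, -0.2871, 0.0664]
grip_width: 0.0347
t 27.18 [ 599.  -287.1   66.4] yaw 3.0 tilt [-0.0017  0.0014] w 34.7 F [-0.4  0.6 -1.1] g 50 q1 -36 q6 -39
turn -0.01 shift x -0.08 y 0.07 z 1.99
```

```bash
python3 -m pendant '[[[-0.08,0.05,0.8],[0,0,0]],[[0,0,0.7],[0,0,0]],[[0,0,0.3],[0,0,0]],[[0,0,0.15],[0,0,0]],[[0,0,0],[0,0,0]]]' | grep -E "pos|ft"
python3 -m pendant '[[[0,0,0],[0,0,0]],[[0,0,0],[0,0,0]],[[0,0,0],[0,0,0]]]' 0.52 | grep -E "pos|ft|width"
python3 -m pendant '[[[0,0,-0.5],[0,0,0]],[[0,0,-1],[0,0,0]],[[0,0,-0.5],[0,0,0]],[[0,0,0],[0,0,0]]]' | grep -E "pos|ft|width"
python3 plan.py 412.5 128.8 65 143.1
```

```text
position: [0.602, -0.2908, -0.0099]
ft_force: [0.3, 0.4, -1.4]
position: [0.602, -0.2911, -0.01]
ft_force: [-0.4, -0.1, 0.1]
grip_width: 0.0445
position: [0.6025, -0.2914, 0.0711]
ft_force: [0.2, 0.1, -0.3]
grip_width: 0.0441
t 28.68 [ 602.5 -291.4   71.1] yaw 3.0 tilt [ 0.0028 -0.002 ] w 44.1 F [ 0.2  0.1 -0.3] g 0 q1 -36 q6 -39
turn 7.98 shift x 5.55 y -10.10 z 0.15
```

```bash
python3 -m pendant '[[[0,0,0],[0,0,1]],[[0,0,0],[0,0,1]],[[0,0,0],[0,0,1]],[[0,0,0],[0,0,1]],[[0,0,0],[0,0,1]],[[0,0,0],[0,0,1]],[[0,0,0],[0,0,1]],[[0,0,0],[0,0,0.98]]]' 1 | grep pos
python3 -m pendant '[[[0.5,-0.92,0],[0,0,0]],[[0.5,-0.92,0],[0,0,0]],[[0.5,-0.92,0],[0,0,0]],[[0.5,-0.92,0],[0,0,0]],[[0.5,-0.92,0],[0,0,0]],[[0.5,-0.92,0],[0,0,0]],[[0.5,-0.92,0],[0,0,0]],[[0.5,-0.92,0],[0,0,0]]]' | grep pos
python3 -m pendant '[[[0.5,-0.92,0],[0,0,0]],[[0.5,-0.92,0],[0,0,0]],[[0.5,-0.92,0],[0,0,0]],[[0,0,0],[0,0,0]],[[0,0,0],[0,0,0]]]' | grep pos
python3 plan.py 412.5 128.8 -21 143.1
python3 - <<'E'
from m import *
for c in("top","side"):
    d=get_image(c);P,ok=cloud(d)
    for n,q in {"gA":(.597,-.209),"gB":(.602,-.29),"w":(.6045,-.045)}.items():
        try: print(c,n,*rect(P,ok,q,.043,.028,.05))
        except Exception: print(c,n,"hidden")
E
```

```text
position: [0.6013, -0.2905, 0.0679]
position: [0.4612, 0.0151, 0.0685]
position: [0.4103, 0.1278, 0.0691]
t 31.30 [410.3 127.8  69.1] yaw -36.9 tilt [-0.0006 -0.0002] w 85.5 F [-0.2 -0.1  0.6] g 0 q1 1 q6 38
turn 0.00 shift x 0.05 y 0.03 z 2.25
top gA [594.9, -208.1, 60.5, 37.0, -87.4] 410 [29.1 35.9 43.8]
top gB [599.5, -289.7, 59.6, 36.4, -87.7] 376 [29.7 36.5 44.4]
top w [601.8, -45.2, 59.5, 36.4, 83.2] 404 [29.3 35.9 43.7]
side gA [595.4, -208.1, 63.3, 36.8, -87.3] 509 [29.8 36.6 44.2]
side gB [600.5, -289.5, 61.1, 36.7, -86.1] 510 [29.4 37.6 43.6]
side w [604.8, -44.8, 64.6, 36.5, 83.4] 329 [30.3 36.8 44.5]
```

Three are flat and well placed. Now the second walnut.

```bash
python3 -m pendant '[[[0.05,0.03,0.8],[0,0,0]],[[0,0,0.8],[0,0,0]],[[0,0,0.47],[0,0,0]],[[0,0,0.18],[0,0,0]],[[0,0,0],[0,0,0]]]' | grep -E "pos|ft"
python3 -m pendant '[[[0,0,0],[0,0,0]],[[0,0,0],[0,0,0]],[[0,0,0],[0,0,0]],[[0,0,0],[0,0,0]],[[0,0,0],[0,0,0]],[[0,0,0],[0,0,0]]]' 0 50 | grep -E "pos|ft|width"
python3 -m pendant '[[[0,0,-0.5],[0,0,0]],[[0,0,-1],[0,0,0]],[[0,0,-0.7],[0,0,0]],[[0,0,0],[0,0,0]]]' | grep -E "pos|ft|width"
python3 plan.py 613.5 35.5 65 -6.4
```

```text
position: [0.4127, 0.1285, -0.0205]
ft_force: [-0.4, -0.9, -0.3]
position: [0.4126, 0.129, -0.0199]
ft_force: [-1.7, -0.0, 7.6]
grip_width: 0.0348
position: [0.4133, 0.129, 0.069]
ft_force: [-0.8, 0.2, -2.2]
grip_width: 0.0348
t 33.27 [413.3 129.   69. ] yaw -36.9 tilt [0.0041 0.0001] w 34.8 F [-0.8  0.2 -2.2] g 51 q1 2 q6 38
turn -6.10 shift x -1.77 y 5.24 z 0.10
```

```bash
python3 -m pendant '[[[0,0,0],[0,0,-1]],[[0,0,0],[0,0,-1]],[[0,0,0],[0,0,-1]],[[0,0,0],[0,0,-1]],[[0,0,0],[0,0,-1]],[[0,0,0],[0,0,-1]],[[0,0,0],[0,0,-0.1]]]' | grep pos
python3 -m pendant '[[[-0.3,0.88,0],[0,0,0]],[[-0.3,0.88,0],[0,0,0]],[[-0.3,0.88,0],[0,0,0]],[[-0.3,0.88,0],[0,0,0]],[[-0.3,0.88,0],[0,0,0]],[[-0.3,0.88,0],[0,0,0]],[[0,0,0],[0,0,0]],[[0,0,0],[0,0,0]]]' | grep -E "pos|width"
python3 plan.py 613.5 35.5 -12 -6.4
```

```text
position: [0.4118, 0.1289, 0.0665]
position: [0.6133, 0.0342, 0.0666]
grip_width: 0.0349
t 35.15 [613.3  34.2  66.6] yaw -6.5 tilt [-0.0021  0.0004] w 34.9 F [-0.4 -0.4 -1.3] g 51 q1 -8 q6 -1
turn -0.01 shift x 0.03 y 0.00 z 1.96
```

```bash
python3 -m pendant '[[[0,0,0.8],[0,0,0]],[[0,0,0.7],[0,0,0]],[[0,0,0.3],[0,0,0]],[[0,0,0.13],[0,0,0]],[[0,0,0],[0,0,0]]]' | grep -E "pos|ft"
python3 -m pendant '[[[0,0,0],[0,0,0]],[[0,0,0],[0,0,0]],[[0,0,0],[0,0,0]]]' 0.52 | grep -E "pos|ft|width"
python3 -m pendant '[[[0,0,-0.5],[0,0,0]],[[0,0,-1],[0,0,0]],[[0,0,-0.5],[0,0,0]],[[0,0,0],[0,0,0]]]' | grep -E "pos|ft|width"
python3 plan.py 419.8 -127.2 65 -6.1
```

```text
position: [0.6144, 0.034, -0.0091]
ft_force: [0.2, -0.1, -1.2]
position: [0.6145, 0.0338, -0.0093]
ft_force: [-0.3, 0.2, -1.1]
grip_width: 0.0446
position: [0.615, 0.0338, 0.0718]
ft_force: [0.5, -0.1, -0.3]
grip_width: 0.0447
t 36.65 [615.   33.8  71.8] yaw -6.4 tilt [ 0.0033 -0.0005] w 44.7 F [ 0.5 -0.1 -0.3] g 0 q1 -8 q6 -1
turn -0.06 shift x -4.52 y -4.43 z 0.17
```

```bash
python3 -m pendant '[[[-0.75,-0.74,0],[0,0,0]],[[-0.75,-0.74,0],[0,0,0]],[[-0.75,-0.74,0],[0,0,0]],[[-0.75,-0.74,0],[0,0,0]],[[-0.75,-0.74,0],[0,0,0]],[[-0.76,-0.74,0],[0,0,0]],[[0,0,0],[0,0,0]],[[0,0,0],[0,0,0]]]' 1 | grep pos
python3 plan.py 419.8 -127.2 -21 -6.1
python3 - <<'E'
from m import *
for c in("top","side"):
    d=get_image(c);P,ok=cloud(d)
    for n,q,z in (("w1",(.6045,-.045),.028),("w2",(.614,.034),.028),("red",(.42,-.127),.012)):
        try: print(c,n,*rect(P,ok,q,.043,z,.05))
        except Exception: print(c,n,"hidden")
E
```

```text
position: [0.4178, -0.1254, 0.0699]
t 37.65 [ 417.8 -125.4   69.9] yaw -6.4 tilt [-0.0004  0.0005] w 85.4 F [ 0.4  0.3 -0.1] g 0 q1 -32 q6 -26
turn -0.07 shift x -0.04 y 0.05 z 2.27
top w1 [601.9, -45.2, 59.8, 36.5, 83.3] 406 [29.3 35.7 44.3]
top w2 [612.4, 35.4, 60.1, 36.6, 85.1] 381 [29.2 36.  43.8]
top red [397.1, -112.7, 18.4, 5.4, 48.5] 20 [18.8 33.1 39.2]
side w1 [605.2, -43.9, 65.3, 36.9, 84.4] 329 [30.  36.8 44.3]
side w2 [614.6, 34.3, 62.2, 36.2, 85.9] 222 [29.6 37.7 44.7]
side red [421.3, -127.2, 61.2, 38.3, -5.9] 688 [14.4 28.8 37.9]
```

```bash
python3 -m pendant '[[[-0.04,0.05,0.8],[0,0,-0.07]],[[0,0,0.8],[0,0,0]],[[0,0,0.47],[0,0,0]],[[0,0,0.2],[0,0,0]],[[0,0,0],[0,0,0]]]' | grep -E "pos|ft"
python3 -m pendant '[[[0,0,0],[0,0,0]],[[0,0,0],[0,0,0]],[[0,0,0],[0,0,0]],[[0,0,0],[0,0,0]],[[0,0,0],[0,0,0]]]' 0 50 | grep -E "pos|ft|width"
python3 -m pendant '[[[0,0,-0.5],[0,0,0]],[[0,0,-1],[0,0,0]],[[0,0,-1],[0,0,0]],[[0,0,-0.3],[0,0,0]],[[0,0,0],[0,0,0]],[[0,0,0],[0,0,0]]]' | grep -E "pos|ft|width"
python3 - <<'E'
from m import *
p=observe()["position"]
d=get_image("side");P,ok=cloud(d)
for r in regions_of("side","red_piece"):
    q=P[r["mask"]&ok];print(round(r["conf"],2),len(q),np.round(np.percentile(q,[3,50,97],axis=0)*1000).tolist())
E
python3 plan.py 611 239.8 85 84.1
```

```text
position: [0.4197, -0.1271, -0.0206]
ft_force: [0.6, -0.1, -0.3]
position: [0.4199, -0.1276, -0.0196]
ft_force: [-0.2, 1.0, 5.6]
grip_width: 0.059
position: [0.4188, -0.1271, 0.0903]
ft_force: [0.4, 0.1, -1.0]
grip_width: 0.0589
0.79 853 [[390.0, -146.0, 113.0], [419.0, -140.0, 136.0], [447.0, -113.0, 148.0]]
t 39.85 [ 419.  -127.2   90.4] yaw -6.1 tilt [-0.002   0.0013] w 59.3 F [-0.7  0.5 -0.8] g 54 q1 -32 q6 -26
turn 17.97 shift x 3.83 y -9.62 z 0.14
```

```bash
python3 -m pendant '[[[0,0,0],[0,0,1]],[[0,0,0],[0,0,1]],[[0,0,0],[0,0,1]],[[0,0,0],[0,0,1]],[[0,0,0],[0,0,1]],[[0,0,0],[0,0,1]],[[0,0,0],[0,0,1]],[[0,0,0],[0,0,1]]]' | grep pos
python3 -m pendant '[[[0,0,0],[0,0,1]],[[0,0,0],[0,0,1]],[[0,0,0],[0,0,1]],[[0,0,0],[0,0,1]],[[0,0,0],[0,0,1]],[[0,0,0],[0,0,1]],[[0,0,0],[0,0,1]],[[0,0,0],[0,0,1]]]' | grep pos
python3 -m pendant '[[[0,0,0],[0,0,1]],[[0,0,0],[0,0,0.97]],[[0.38,-0.96,0],[0,0,0]],[[0.38,-0.96,0],[0,0,0]],[[0.38,-0.96,0],[0,0,0]],[[0.38,-0.96,0],[0,0,0]],[[0.38,-0.96,0],[0,0,0]],[[0.38,-0.96,0],[0,0,0]]]' | grep pos
python3 -m pendant '[[[0.38,-0.96,0],[0,0,0]],[[0.38,-0.96,0],[0,0,0]],[[0.38,-0.96,0],[0,0,0]],[[0.38,-0.96,0],[0,0,0]],[[0,0,0],[0,0,0]],[[0,0,0],[0,0,0]],[[0,0,0],[0,0,0]]]' | grep -E "pos|width"
python3 plan.py 609.5 240 12 84.1
python3 - <<'E'
from m import *
for c in("top","side"):
    d=get_image(c);P,ok=cloud(d)
    for r in regions_of(c,"red_piece"):
        q=P[r["mask"]&ok];q=q[q[:,2]>.07];print(c,round(r["conf"],2),len(q),np.round(np.percentile(q,[3,50,97],axis=0)*1000).tolist(), cv2.minAreaRect((q[:,:2]*1000).astype(np.float32)))
    if c=="side": cv2.imwrite("pics/v1.png",cv2.resize(d["img"][90:230,190:330],None,fx=4,fy=4))
E
```

```text
position: [0.4192, -0.1273, 0.0907]
position: [0.4191, -0.1273, 0.0907]
position: [0.5341, 0.0937, 0.0904]
position: [0.6099, 0.238, 0.0912]
grip_width: 0.0588
t 43.73 [609.9 238.   91.2] yaw -96.0 tilt [-0.0009 -0.0003] w 58.8 F [-0.3  0.1 -1.1] g 54 q1 11 q6 107
turn -0.01 shift x -0.01 y -0.05 z 1.98
side 0.67 148 [[592.0, 205.0, 114.0], [597.0, 225.0, 127.0], [618.0, 267.0, 142.0]] ((608.6201782226562, 236.0333709716797), (68.19429779052734, 31.312448501586914), 85.20478820800781)
```

View pics/v1.png

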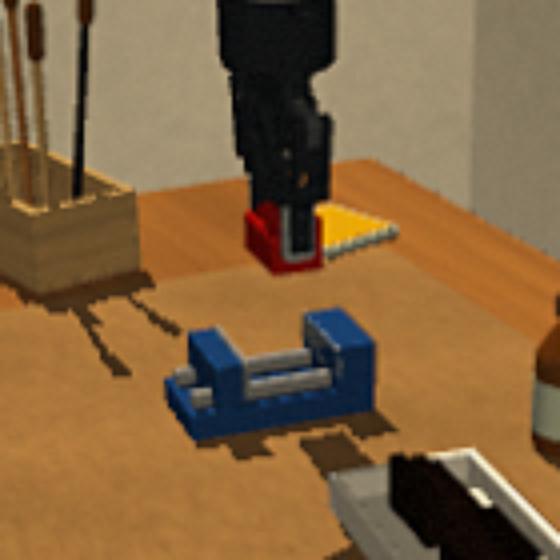

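Red hangs level above the gap. Lowering.

```bash
python3 -m pendant '[[[0,-0.05,0.7],[0,0,0]],[[0,0,0.6],[0,0,0]],[[0,0,0.4],[0,0,0]],[[0,0,0.2],[0,0,0]],[[0,0,0],[0,0,0]],[[0,0,0],[0,0,0]]]' | grep -E "pos|ft"
python3 -m pendant '[[[0,0,0.05],[0,0,0]],[[0,0,0.05],[0,0,0]],[[0,0,0],[0,0,0]]]' | grep -E "pos|ft"
python3 plan.py 609.5 240 12 84.1
```

```text
position: [0.6109, 0.241, 0.0164]
ft_force: [0.4, 0.5, -0.8]
position: [0.6103, 0.2409, 0.0114]
ft_force: [0.7, -0.6, -1.5]
t 45.05 [610.3 240.9  11.4] yaw -95.9 tilt [-0.0003 -0.    ] w 58.7 F [ 0.7 -0.6 -1.5] g 54 q1 11 q6 107
turn -0.00 shift x -0.02 y 0.02 z -0.02
```

```bash
python3 -m pendant '[[[0,0,0],[0,0,0]],[[0,0,0],[0,0,0]],[[0,0,0],[0,0,0]]]' 0.9 | grep -E "ft|width"
python3 -m pendant '[[[0,0,-0.4],[0,0,0]],[[0,0,-0.8],[0,0,0]],[[0,0,-0.8],[0,0,0]],[[0,0,0],[0,0,0]]]' | grep -E "pos|ft|width"
python3 plan.py 514.8 249.8 90 84.1 514.8 249.8 12 84.1
```

```text
ft_force: [0.6, 0.5, -0.3]
grip_width: 0.0769
position: [0.6118, 0.2413, 0.0954]
ft_force: [-0.3, 0.1, 0.0]
grip_width: 0.077
t 45.92 [611.8 241.3  95.4] yaw -95.9 tilt [0.0065 0.0013] w 77.0 F [-0.3  0.1  0. ] g 0 q1 11 q6 107
turn 0.00 shift x -2.43 y 0.04 z 0.14
turn -0.00 shift x 0.00 y 0.00 z 1.95
```

```bash
python3 -m pendant '[[[-0.8,0,0],[0,0,0]],[[-0.8,0,0],[0,0,0]],[[-0.82,0.04,0],[0,0,0]],[[0,0,0],[0,0,0]],[[0,0,0],[0,0,0]],[[0,0,0],[0,0,0]],[[0,0,0],[0,0,0]]]' 0 40 | grep -E "pos|width"
python3 - <<'E'
from m import *
p=observe()["position"]
for c in("side","top"):
    d=get_image(c);P,ok=cloud(d)
    if c=="side":
        k=ok&(np.hypot(P[...,0]-p[0],P[...,1]-p[1])<.05)&(P[...,2]>p[2]-.03)&(P[...,2]<p[2]+.07)
        print(np.round(p*1000),"tip",np.round(np.percentile(P[k][:,2],[0,1,3])*1000), "x",np.round(np.percentile(P[k][:,0],[0,2,98,100])*1000))
        cv2.imwrite("pics/v2.png",cv2.resize(d["img"][90:230,190:330],None,fx=4,fy=4))
    for r in regions_of(c,"red_piece"):
        q=P[r["mask"]&ok];q=q[q[:,2]>.03];print(c,round(r["conf"],2),len(q),np.round(np.percentile(q,[3,50,97],axis=0)*1000).tolist(), cv2.minAreaRect((q[:,:2]*1000).astype(np.float32)))
E
python3 plan.py 514.8 249.8 12 84.1
```

```text
position: [0.5144, 0.2491, 0.0913]
grip_width: 0.0002
[514. 249.  91.] tip [119. 120. 121.] x [502. 503. 525. 526.]
side 0.71 283 [[593.0, 209.0, 34.0], [608.0, 217.0, 56.0], [626.0, 261.0, 68.0]] ((611.6184692382812, 237.12478637695312), (59.39387130737305, 36.56108856201172), 85.11769104003906)
top 0.57 453 [[590.0, 209.0, 36.0], [608.0, 233.0, 59.0], [626.0, 261.0, 67.0]] ((608.7835693359375, 238.064453125), (59.55194854736328, 37.24322509765625), 84.3425521850586)
top 0.51 351 [[582.0, -317.0, 31.0], [598.0, -289.0, 37.0], [615.0, -262.0, 44.0]] ((599.5413208007812, -289.2291259765625), (36.205284118652344, 58.46897506713867), 3.2123987674713135)
t 47.00 [514.1 249.2  91.4] yaw -95.9 tilt [-0.0001 -0.    ] w 0.0 F [-0.4 -0.2 -0.2] g 0 q1 14 q6 110
turn -0.00 shift x 0.02 y -0.02 z 1.99
```

View pics/v2.png

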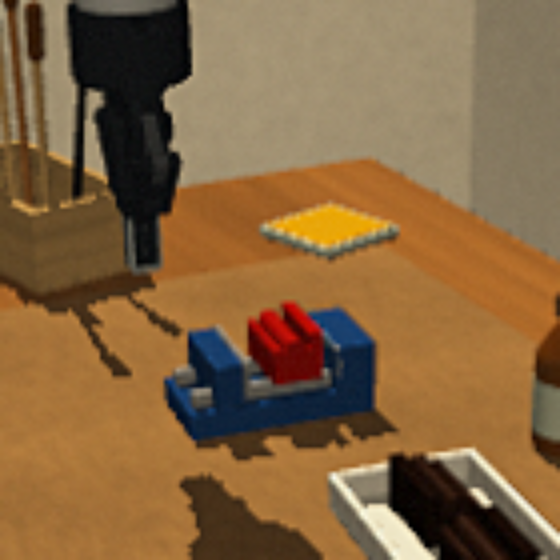

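Red sits level on the strips and the fingertips are shut 28 mm above the TCP. I'll go down behind the jaw, then push gently.

```bash
python3 -m pendant '[[[0,0,0.8],[0,0,0]],[[0,0,0.8],[0,0,0]],[[0,0,0.5],[0,0,0]],[[0,0,0],[0,0,0]]]' | grep -E "pos|ft"
python3 -m pendant '[[[0.25,0,0],[0,0,0]],[[0.25,0,0],[0,0,0]],[[0.2,0,0],[0,0,0]],[[0.2,0,0],[0,0,0]],[[0,0,0],[0,0,0]]]' | grep -E "pos|ft"
python3 plan.py 565.5 244.5 6 84.1
```

```text
position: [0.5132, 0.2491, 0.0064]
ft_force: [0.5, -0.2, 0.0]
position: [0.5503, 0.2455, 0.0077]
ft_force: [-0.1, 0.4, 0.4]
t 48.12 [550.3 245.5   7.7] yaw -95.9 tilt [0.0005 0.0001] w -0.1 F [-0.1  0.4  0.4] g 0 q1 13 q6 109
turn -0.00 shift x 0.38 y -0.01 z 0.04
```

```bash
for i in 1 ; do python3 -m pendant '[[[0.1,0,0],[0,0,0]],[[0.1,0,0],[0,0,0]],[[0.05,0,0],[0,0,0]]]' | grep -E "pos|ft"; done
python3 -m pendant '[[[0.05,0,0],[0,0,0]]]' | grep -E "pos|ft"
python3 -m pendant '[[[0.05,0,0],[0,0,0]]]' | grep -E "pos|ft"
python3 - <<'E'
from m import *
for c in("side","top"):
    d=get_image(c);P,ok=cloud(d)
    s=ok&(abs(P[...,0]-.6)<.1)&(abs(P[...,1]-.24)<.045)&(P[...,2]>.044)&(P[...,2]<.058)&(d["img"][...,0]>1.5*d["img"][...,2])
    n,l,st,ce=cv2.connectedComponentsWithStats(s.astype(np.uint8))
    for i in range(1,n):
        if st[i,4]>15: q=P[l==i];print(c,st[i,4],cv2.minAreaRect((q[:,:2]*1000).astype(np.float32)))
    print(c,*rect(P,ok,(.61,.239),.04,.06,.08))
    if c=="side": cv2.imwrite("pics/v3.png",cv2.resize(d["img"][110:210,220:300],None,fx=6,fy=6))
E
```

```text
position: [0.559, 0.2445, 0.0076]
ft_force: [-6.2, 1.4, 4.1]
position: [0.5608, 0.2443, 0.0076]
ft_force: [-5.0, 0.3, 3.8]
position: [0.5628, 0.2441, 0.0076]
ft_force: [-6.0, 0.3, 3.6]
side 98 ((651.4393310546875, 233.676513671875), (67.86759185791016, 24.660865783691406), 82.1318359375)
side 81 ((585.0802001953125, 241.22926330566406), (73.16708374023438, 18.841251373291016), 81.11809539794922)
side [619.5, 239.9, 60.6, 31.8, -89.6] 98 [60.3 63.6 69.3]
top 128 ((647.2673950195312, 216.4438018798828), (32.206146240234375, 25.973859786987305), 84.45716094970703)
top 16 ((584.2713623046875, 213.81204223632812), (14.685822486877441, 5.077594757080078), 88.39447784423828)
top [616.3, 212.9, 27.0, 11.5, -1.3] 37 [60.3 63.7 68.2]
```

View pics/v3.png

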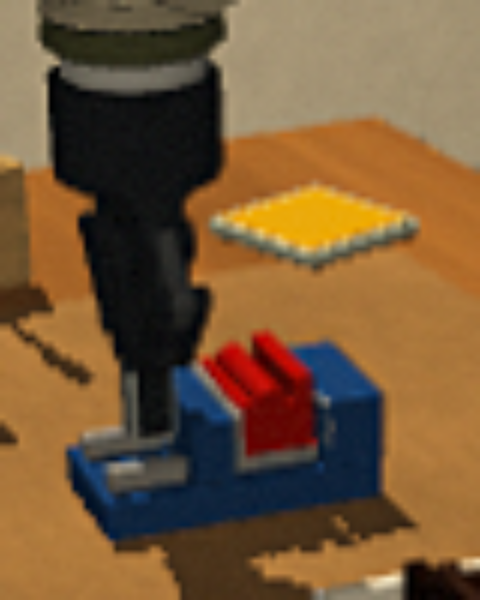

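```bash
python3 -m pendant '[[[0.04,0,0],[0,0,0]]]' | grep -E "pos|ft"
python3 -m pendant '[[[0.03,0,0],[0,0,0]]]' | grep -E "pos|ft"
python3 -m pendant '[[[0.03,0,0],[0,0,0]]]' | grep -E "pos|ft"
```

```text
position: [0.5644, 0.244, 0.0076]
ft_force: [-6.7, 0.1, 3.6]
position: [0.5657, 0.2438, 0.0076]
ft_force: [-6.4, 0.2, 4.1]
position: [0.5658, 0.2438, 0.0076]
ft_force: [-12.4, 1.0, 9.3]
```

```bash
python3 -m pendant '[[[0.03,0,0],[0,0,0]]]' | grep -E "pos|ft"
python3 -m pendant '[[[0.02,0,0],[0,0,0]],[[0,0,0],[0,0,0]]]' | grep -E "pos|ft"
python3 -m pendant '[[[-0.3,0,0],[0,0,0]],[[-0.7,0,0],[0,0,0]],[[-0.3,0,-0.6],[0,0,0]],[[0,0,-1],[0,0,0]],[[0,0,-1],[0,0,0]],[[-1,0,0],[0,0,0]],[[-1,0,0],[0,0,0]],[[-1,0,0],[0,0,0]]]' | grep -E "pos|ft"
python3 - <<'E'
from m import *
for c in("side","top"):
    d=get_image(c);P,ok=cloud(d)
    s=ok&(abs(P[...,0]-.6)<.1)&(abs(P[...,1]-.24)<.045)&(P[...,2]>.044)&(P[...,2]<.058)&(d["img"][...,0]>1.5*d["img"][...,2])
    n,l,st,ce=cv2.connectedComponentsWithStats(s.astype(np.uint8))
    for i in range(1,n):
        if st[i,4]>15: q=P[l==i];print(c,st[i,4],cv2.minAreaRect((q[:,:2]*1000).astype(np.float32)))
    for r in regions_of(c,"red_piece")[:1]:
        q=P[r["mask"]&ok];q=q[(q[:,2]>.035)&(q[:,1]>.1)];print(c,len(q),np.round(np.percentile(q[:,2],[3,50,99])*1000),cv2.minAreaRect((q[:,:2]*1000).astype(np.float32)))
    print("bottle",[(np.round(r["point"],3).tolist(),round(r["conf"],2)) for r in landmark_of(c,"varnish")][:1])
    if c=="top": cv2.imwrite("pics/end.png",cv2.resize(d["img"][100:300,130:430],None,fx=2.6,fy=2.6,interpolation=2))
print(np.round(observe()["ft_force"],1),observe()["time_s"])
E
```

```text
position: [0.5658, 0.2438, 0.0076]
ft_force: [-18.2, 0.7, 11.3]
position: [0.5657, 0.2438, 0.0076]
ft_force: [-19.1, 0.3, 12.0]
position: [0.3977, 0.2612, 0.1117]
ft_force: [1.0, 0.6, -0.0]
side 90 ((650.7977905273438, 234.14698791503906), (70.38591003417969, 25.403520584106445), 83.13082122802734)
side 100 ((586.8204956054688, 240.57940673828125), (68.86669921875, 18.4981689453125), 84.32157897949219)
side 237 [36. 59. 69.] ((625.350341796875, 240.35116577148438), (70.12374877929688, 45.712120056152344), 79.12796783447266)
bottle [([0.752, 0.094, 0.002], 0.71)]
top 296 ((650.9423828125, 234.42750549316406), (69.30555725097656, 25.44121551513672), 81.36360168457031)
top 254 ((583.9894409179688, 241.703857421875), (69.04595184326172, 19.502887725830078), 83.68932342529297)
top 417 [45. 59. 68.] ((615.651123046875, 235.8793487548828), (38.607730865478516, 60.22813415527344), 2.588878870010376)
bottle [([0.753, 0.092, -0.0], 0.82)]
[-0.1  0.4 -1.5] 50.9
```

View pics/end.png

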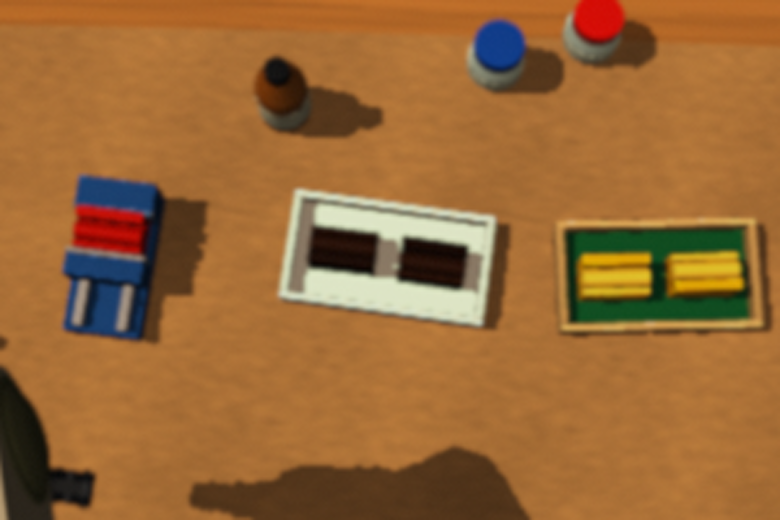

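The final picture shows both walnut pieces flat in the white tray (around (343,248) and (433,261)) and both gilt pieces flat in the green tray ((614,276), (705,272)). Red is snug between the jaws (110,230), the bottle is in place (280,90), and the hand is clear. The hard stop came at the expected jaw travel of about 30 mm.

```bash
python3 -m pendant '[[[0,0,0],[0,0,0]],[[0,0,0],[0,0,0]]]' | grep -E "ft|time"; python3 -c "
from rig import *
print(close_job())"
```

```text
time_s: 51.15
ft_force: [0.3, -0.5, 0.7]
the job is handed in; nothing more can be done
None
```

The job is handed in at 51 s: both gilt pieces lie flat in the green-floored tray, both walnut in the white tray, and the red piece is held snugly in the vise at about 30 mm jaw travel, with the bottle where it was; no verdict came back.

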